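Lay the tray down and close the transport case

ROBOT

A 7-joint arm with a two-finger parallel gripper is mounted at the origin on the work surface. World frame = base frame: x ahead of the robot, y to its left, z up, the work surface at z = 0. Lengths are in m, angles in rad, forces in N, time in s.
With the tool pointing down it reaches from about 0.35 to 0.9 m from the base axis. Payload 8.1 kg.
Tool frame: the origin (TCP) lies at the very end of the fingers, on their centre line; the grasp point (between the pads) lies 19 mm behind it (grasp_offset is the distance from the TCP to the grasp point, in m); z points along the fingers, y is the line along which they close (so a half turn about z gives the same grasp; the last joint's range is limited). The gripper opens to 92 mm and grips with 3 to 60 N. Pads are 19 mm wide; open, the fingers measure 130 mm over their backs; the gripper's body (75 mm by 190 mm) begins 47 mm behind the grasp point.
Start: joints at [1.064, 0.434, 0.025, 1.573, -0.012, 1.134, -0.075], TCP at [0.246, -0.575, 0.227] pointing down, gripper open.
Joint ranges: [-2.62, 2.62], [-0.44, 2.09], [-1.27, 1.32], [0.08, 2.57], [-1.32, 4.46], [0.12, 2], [-2.74, 2.74]. Speed limits (rad/s): [2.22, 2.22, 3.01, 3.01, 3.14, 3.14, 3.14].

INTERFACE

Orientations are given as a rotation vector (axis times angle).
In Python, from cell import observe, get_image, camera_params, sign_off, silhouettes, grasp_offset gives the robot as it stands. The module is installed in compiled form; this text tells all that it offers.
- The arm moves only by the tool jog_arm, never from a script. Its argument "motion" is a list that holds one entry, the list of rows, each a list of 7 numbers: the shift along the tool's x, y, z in m, then the turn, a rotation vector about the tool's x, y, z in rad, then the closure, from -1 (fully open) to 1 (shut), so that 0 is half open. In form: [[[dx, dy, dz, wx, wy, wz, hand], ...]]. A call has 1 to 10 rows; each row is the pose to reach, as a shift and turn from the pose commanded when the call began, along the tool's axes at that moment; what a row does not reach only later rows make up. A row lasts 1/12 s, in which the tool goes at most 41.7 mm and 7.16 degrees, less where a joint would pass 70% of its speed; a pose out of reach is approached as far as the arm can. A call with a gripper value outside its range is refused whole. The fingers move at their own pace and stop on an object; "force" is the grip in N (left out, the last holds). Time passes only in rows, so rows that repeat a pose let the fingers close. It gives the time, the measured TCP pose, the force, the opening and the grip force at its end, in the units of the state.
- observe(): the state, without advancing time (a new reading comes with each control period).
- get_image(name): name is "scene" or "side" or "wrist"; returns the picture (400x640x3 uint8, red, green, blue); there is no depth.
- camera_params(name): a dict with "vertical_fov" (degrees; the focal length in pixels is half the picture's height over the tangent of half this angle, whatever the lens; pixels are square), "cx", "cy" (the principal point, pixels), "T" (4x4, takes a point from camera to world coordinates). Camera axes: x right, y down, z forward; pixel columns grow to the right and rows downward; lengths in m; the calibration is good to about 2 mm. A picture is of the moment at which its call begins: read the wrist's pose just before it. camera_params takes no time and is no camera call; for the wrist camera it gives the pose at the moment of the call.
- sign_off(): hands the job in; it is judged then, once.
Trained networks look in the newest picture that a camera, given by its name, has taken for a name from the list of things; names that differ only in an ending like _2 or _b are one class to them, and where a whole thing is asked for, a point or a joint stands for the part that bears it (a point fixed in the world has none). Each returns a list of dicts, best first, with "p" (0 to 1); they miss things now and then, are a little off and sometimes report something else, mostly with a low value. They report only what shows in the picture. A call takes as long as a camera call. They do not tell look-alikes from the thing itself.
- silhouettes(query, camera): "mask" (400x640 bool, what is visible of it) and "pixel" ([column, row] in pixels, amid what is visible of it).
The state is a dict: "clock": time; "joints": joint angles; "dq": joint speeds; "joint_efforts": joint torques, N m; "position": TCP position; "ee_rot": TCP orientation; "force": force on the tool from outside, world axes, zero at the start; "ft_torque": the same for the moment, N m; "width": opening from 0.0 (shut) to 1.0 (fully open); "gripper_force": force on a finger pad.
Only numpy, scipy, OpenCV 4.12 (cv2) and the standard library are available. Lean on these libraries where they do the work, as an engineer would, in place of code of your own. Each camera call takes 0.05 s, during which the arm holds its last target. There are 200 camera calls.

TASK

An empty hole tray has been left standing on edge in the open transport case, so the cover cannot close. Push it over with the fingertips so that it lies flat, face up, on the floor of its compartment, then push the clear cover over and press it fully shut. Only push and press: do not pick anything up, and leave the filled tray and everything around the case where they are.

Things in the scene. Friction and masses are not known exactly. Their poses are not given: they have to be found in the camera images.
- case: open black case fixed to the bench: 228 (x) x 140 (y) x 40 mm high, walls and floor 4 mm. A full-height 4 mm divider across its middle (x = 0) makes two compartments, near (-x, robot's side) and far (+x), each 108 (x) x 132 mm inside. Origin: centre of its underside, on the bench; x points away from the robot, y to the side where the cover is hinged.
- empty_tray: blue plate 84 x 120 x 10 mm with 6 x 9 dark through holes, 0.10 to 0.19 kg, loose, standing on a long edge at the -x end of either compartment, its face to the robot. Origin: middle of a long edge of its underside (while standing the lower edge, +x side); its x runs 84 mm across the tray (up while standing), y along the edge, z out of its face (up once it lies right).
- empty_tray_centre (a point): centre of that plate, 5 mm from each face. The standing tray leans 12 to 15 degrees towards the robot on the 40 mm wall or divider behind it; its top is about 87 mm above the bench. Pushed near the top in case +x by some 30 mm it passes its balance and falls flat, face up; this point is then 9 mm above the bench.
- filled_tray: the same tray filled with black lens barrels standing 4.5 mm above its face (14.5 mm in all), 0.22 kg, loose, lying flat on the floor of the other compartment; leave it. Origin: middle of the near (-x) long edge of its underside; x across the tray (84 mm), z up.
- cover (a joint): cover's hinge angle, rad: 0 = shut flat on the case rim, 1.57 = upright, 2.05 = its stop; starts open at 1.65 to 1.95, leaning outwards (+y). Stiff friction hinge (0.24 N m): it stays where it is left, so it must be pushed all the way down (2 to 5 N at its free edge).
- cover_hinge (a point): middle of the hinge axis: 73 mm to +y of the case's centre, 40 mm above the bench, axis along the case's x; axes as the case's. The cover is a plate 228 mm along the axis and 155 mm from axis to free edge, its underside level with the axis when shut; black frame 12 mm wide, 8 mm thick, with a clear pane (its top 2 mm below the frame's).
- cover_lip (a point): middle of the cover's free edge, on its outer (when shut, upper) face, 155 mm from the hinge axis; when shut this edge overhangs the case's -y wall by 12 mm and is 48 mm above the bench. Axes: the case's when the cover is shut, turning with it.
- barrel_a: small black lens barrel, 20 mm diameter, 24 mm high, standing on the bench in front of the case's -y side; to be left alone
- barrel_b: second lens barrel, same as barrel_a; to be left alone
- screwdriver: screwdriver, 150 mm long, lying on the bench further to the -y side of the case; origin in the middle of its underside; to be left alone
- ring_tray: shallow white tray with small black rings, 75 x 140 x 10 mm, on the bench on the +y side of the case; to be left alone
- tray_stack: stack of four spare blue hole trays, 84 x 120 x 41 mm, on the bench beyond the case; to be left alone
- flask: steel drinking flask, 68 mm diameter, 205 mm high, at the left side of the bench; to be left alone
Things that resemble listed ones, but are neither listed nor needed, are in the scene too. Leave any brown or green look-alike of the empty_tray alone.

How it is judged:
On the way, in this order (a step that is already met when the one before it is completed fails the run):
1. the empty tray lies flat, face up, on the floor of the case (angle between empty_tray's own z axis and vertical below 0.06 rad and height (world z) of empty_tray_centre below 0.015 m and x of empty_tray_centre in the frame of case between -0.11 and 0.11 m and y of empty_tray_centre in the frame of case between -0.02 and 0.02 m and linear speed of empty_tray below 0.02 m/s), for 0.2 s.
2. the cover is shut (value of joint cover below 0.04 rad), for 0.2 s.
At the end, for the whole second after the job is handed in: the empty tray rests flat and face up (within 0.06 rad) on the floor of the case (its centre less than 15 mm above the bench and inside the case), the filled tray still lies flat, and the cover is shut to within 0.04 rad (6 mm at its free edge) (all of step 1 and value of joint cover below 0.04 rad and angle between filled_tray's own z axis and vertical below 0.06 rad); the robot touches nothing.
It fails at once if the empty tray is lifted (its centre rises above 65 mm; it never passes 47 mm when tipped) (height (world z) of empty_tray_centre above 0.065 m).
It fails at once if the empty tray is lifted or pushed out of the case (not (x of empty_tray_centre in the frame of case between -0.13 and 0.12 m and y of empty_tray_centre in the frame of case between -0.03 and 0.03 m)).
It fails at once if the filled tray is shifted more than 20 mm or tipped (distance of filled_tray from where it was at the start of the episode above 0.02 m or angle between filled_tray's own z axis and vertical above 0.15 rad).
It fails at once if another thing on the bench is moved more than 20 mm (distance of any of barrel_a, barrel_b, screwdriver, ring_tray, tray_stack, flask from where it was at the start of the episode above 0.02 m).
It also fails if it takes over 48 s, if anything falls off the work surface, if the arm or the gripper's body presses on something with over 40 N, if the wrist force passes 120 N, or if a joint passes its speed limit or range.

## Working session

There is one attempt and no reset: what is moved stays moved. The work goes in short steps, Python scripts to look and compute and a tool call to move; the robot and the scene stay as the last step left them, time stands still between calls to the robot, and variables do not carry over. Pictures are saved under pics/ and viewed, at most 10 in all, crops included, and the job is handed in when it is done.

Besides the shell and the picture viewer there is one more tool, called as name(argument=value, ...) on one line, values as JSON. jog_arm: Moves the arm, as the interface text tells. Its arguments: {"type":"object","properties":{"motion":{"type":"array"},"force":{"type":"number"}},"required":["motion"]}

```bash
mkdir -p pics; cat > h.py <<'E'
import numpy as np, cv2
from cell import *
from scipy.spatial.transform import Rotation as R
def cam(n):
    p=camera_params(n); f=200/np.tan(np.radians(p["vertical_fov"])/2)
    return p,f,np.array(p["T"])
def to_plane(n,uv,z):
    p,f,T=cam(n); d=T[:3,:3]@np.array([(uv[0]-p["cx"])/f,(uv[1]-p["cy"])/f,1]); o=T[:3,3]
    return o+d*(z-o[2])/d[2]
def proj(n,X):
    p,f,T=cam(n); c=(np.linalg.inv(T)@np.append(X,1))[:3]
    return np.array([p["cx"]+f*c[0]/c[2],p["cy"]+f*c[1]/c[2]])
def save(n,name):
    im=get_image(n); cv2.imwrite(f"pics/{name}.png",im[...,::-1]); return im
E
python3 - <<'E'
from h import *
a=save("scene","scene0"); b=save("side","side0")
cv2.imwrite("pics/two.png",cv2.resize(np.vstack([a,b])[...,::-1],(480,600),interpolation=cv2.INTER_AREA))
for n in("scene","side"):
    p,f,T=cam(n); print(n,f,T.round(3).tolist())
    for q in("case","empty_tray","filled_tray","cover"):
        for s in silhouettes(q,n)[:3]:
            ys,xs=np.where(s["mask"]); print(q,round(s["p"],2),np.round(s["pixel"]),xs.min(),xs.max(),ys.min(),ys.max()) if len(xs) else 0
o=observe();print(o["clock"],o["position"],o["ee_rot"],o["force"],grasp_offset)
E
```

```text
scene 391.9491288737868 [[-0.452, 0.533, -0.716, 1.284], [0.892, 0.269, -0.363, 0.435], [-0.001, -0.802, -0.597, 0.676], [0.0, 0.0, 0.0, 1.0]]
case 0.78 [278. 200.] 228 334 144 239
empty_tray 0.84 [354. 192.] 332 372 176 204
empty_tray 0.71 [284. 174.] 274 307 159 188
empty_tray 0.49 [305. 161.] 290 316 157 166
filled_tray 0.82 [261. 214.] 241 279 204 226
cover 0.89 [300. 184.] 275 335 143 229
side 369.6090795090679 [[-0.059, -0.695, 0.717, -0.024], [-0.998, 0.046, -0.038, 0.108], [-0.006, -0.718, -0.696, 0.644], [0.0, 0.0, 0.0, 1.0]]
case 0.7 [375. 213.] 329 433 129 257
case 0.29 [491. 223.] 468 504 202 236
empty_tray 0.77 [431. 304.] 392 466 273 338
empty_tray 0.72 [326. 287.] 302 349 257 314
empty_tray 0.67 [404. 237.] 373 435 227 244
filled_tray 0.92 [386. 196.] 359 411 182 208
filled_tray 0.53 [158. 175.] 132 187 133 218
filled_tray 0.42 [446. 222.] 441 449 216 226
cover 0.92 [347. 186.] 328 365 128 246
0.5 [ 0.24556468 -0.57474396  0.22674592] [3.07776840e+00 6.29869425e-01 3.09476563e-06] [ 0.3590277  -0.40904749  1.32222499] 0.0188
```

View pics/scene0.png

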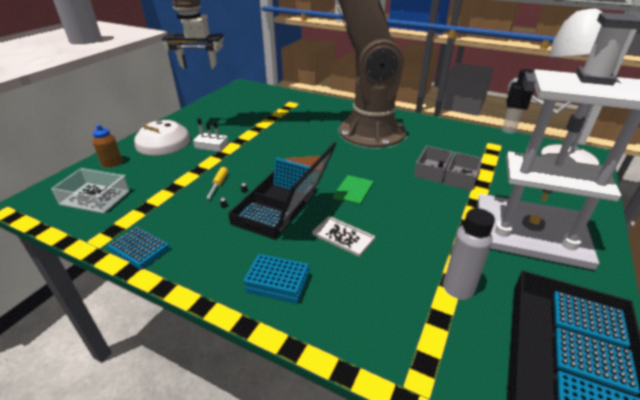

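View pics/side0.png

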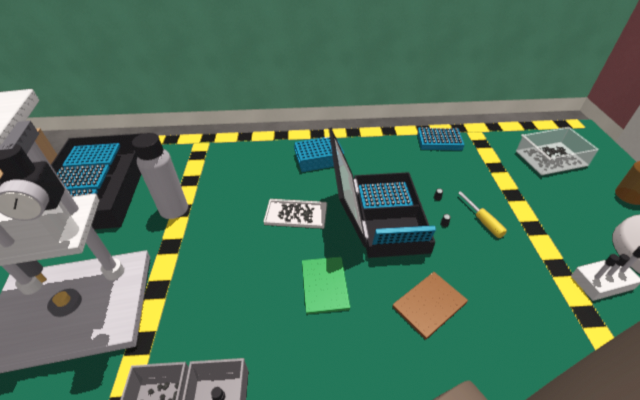

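The side view shows the case around (385,215). The blue standing tray is at about (404,237) in the near compartment and the filled tray at (386,196). The look-alikes are green at (326,287) and brown at (431,304), both flat on the bench. The blue one at (404,237) fits, since it is blue and standing in the case. I'll confirm it in an enlarged crop.

```bash
python3 - <<'E'
import cv2,numpy as np
a=cv2.imread("pics/side0.png")[120:265,320:450]; b=cv2.imread("pics/scene0.png")[135:245,220:345]
A=cv2.resize(a,None,fx=4,fy=4,interpolation=cv2.INTER_CUBIC)[:,:520]
B=cv2.resize(b,None,fx=2.2,fy=2.2,interpolation=cv2.INTER_CUBIC)
C=np.zeros((580,520+B.shape[1],3),np.uint8);C[:,:520]=A;C[:B.shape[0],520:]=B
cv2.imwrite("pics/crop.png",C)
E
```

```text
(no output)
```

View pics/crop.png

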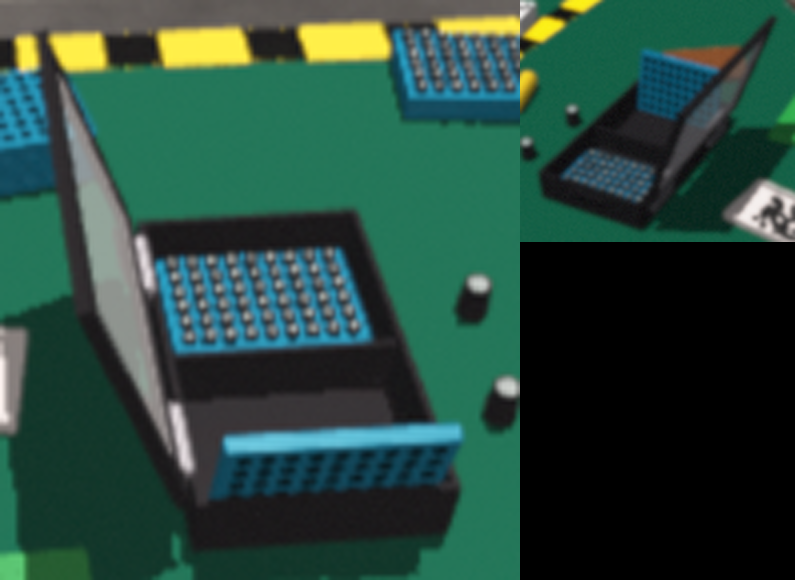

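```bash
cat > fit.py <<'E'
from h import *
from scipy.optimize import least_squares
S=[((114,-70,40),(409,172.5)),((114,70,40),(354.5,176)),((-114,-70,40),(435,242)),((-114,-70,0),(430.7,255.7)),((-114,70,0),(368,257)),((-114,70,40),(367.5,247.5))]
C=[((114,-70,40),(230,217)),((114,70,0),(277,239.5)),((114,-70,0),(232,225))]
def W(p,X):
    c,s=np.cos(p[2]),np.sin(p[2]); X=np.array(X)/1000
    return np.array([p[0]+c*X[0]-s*X[1],p[1]+s*X[0]+c*X[1],X[2]])
res=lambda p:np.concatenate([proj("side",W(p,X))-u for X,u in S]+[proj("scene",W(p,X))-u for X,u in C])
r=least_squares(res,[.55,-.05,0],loss="soft_l1"); p=r.x; print(p,res(p).round(1))
np.save("case.npy",p)
def cov(p,a,x,r,t):
    # r along the plate, t normal (outer)
    return W(p,(x,73-r*np.cos(a)+t*np.sin(a)*1, 40+r*np.sin(a)+t*np.cos(a)))
for a in np.arange(1.6,2.0,.05):
    print(round(a,2),[proj("side",cov(p,a,x,155,t)).round(1).tolist() for x in(114,-114) for t in (0,8)],[proj("scene",cov(p,a,x,155,8)).round(1).tolist() for x in(114,-114)])
# tray top corners: face edges at z~.087
for uv in((376,229.5),(435,226.5)): print("top edge",to_plane("side",uv,.087))
for n in("side","scene"):
  get_image(n)
  for q in("barrel_a","screwdriver","ring_tray","flask","tray_stack"):
    for s in silhouettes(q,n)[:2]:
        ys,xs=np.where(s["mask"]); print(n,q,round(s["p"],2),np.round(s["pixel"]),to_plane(n,s["pixel"],.01).round(3))
E
python3 fit.py
```

```text
[ 0.56207123 -0.07370487  0.02328462] [-0.9 -0.2 -1.5 -0.5 -0.2  0.7  0.3 -1.2 -1.2  2.1  0.7 -0.1 -0.7 -4.6
 -0.3 -0.1 -0.6 -0.8]
1.6 [[352.9, 122.5], [349.3, 122.7], [370.6, 192.9], [366.2, 193.3]] [[276.7, 176.8], [320.7, 134.2]]
1.65 [[349.5, 122.8], [345.9, 123.2], [366.3, 193.4], [361.8, 193.9]] [[279.7, 177.9], [323.3, 135.1]]
1.7 [[346.0, 123.3], [342.4, 123.9], [361.9, 194.0], [357.5, 194.7]] [[282.7, 179.1], [325.9, 136.0]]
1.75 [[342.5, 123.9], [339.0, 124.7], [357.6, 194.7], [353.2, 195.6]] [[285.7, 180.6], [328.5, 137.2]]
1.8 [[339.1, 124.7], [335.6, 125.6], [353.3, 195.6], [348.9, 196.6]] [[288.7, 182.1], [331.1, 138.4]]
1.85 [[335.7, 125.6], [332.3, 126.7], [349.1, 196.7], [344.7, 197.8]] [[291.7, 183.8], [333.6, 139.8]]
1.9 [[332.4, 126.7], [329.0, 127.9], [344.9, 197.9], [340.6, 199.2]] [[294.6, 185.6], [336.2, 141.2]]
1.95 [[329.1, 127.9], [325.8, 129.2], [340.8, 199.2], [336.6, 200.6]] [[297.5, 187.5], [338.6, 142.8]]
top edge [ 0.45340958 -0.01936281  0.087     ]
top edge [ 0.45363097 -0.13831114  0.087     ]
side barrel_a 0.68 [448. 223.] [ 0.529 -0.206  0.01 ]
side barrel_a 0.5 [440. 193.] [ 0.627 -0.216  0.01 ]
side screwdriver 0.62 [490. 222.] [ 0.524 -0.3    0.01 ]
side ring_tray 0.94 [296. 217.] [0.571 0.144 0.01 ]
side flask 0.68 [160. 175.] [0.744 0.502 0.01 ]
side tray_stack 0.69 [315. 156.] [0.798 0.09  0.01 ]
side tray_stack 0.22 [347. 187.] [0.664 0.013 0.01 ]
scene barrel_a 0.63 [224. 201.] [ 0.615 -0.212  0.01 ]
scene barrel_a 0.51 [243. 190.] [ 0.544 -0.197  0.01 ]
scene screwdriver 0.75 [219. 179.] [ 0.531 -0.298  0.01 ]
scene ring_tray 0.74 [341. 233.] [0.588 0.139 0.01 ]
scene flask 0.98 [468. 255.] [0.524 0.444 0.01 ]
scene flask 0.47 [222. 177.] [ 0.519 -0.298  0.01 ]
scene tray_stack 0.97 [276. 280.] [0.797 0.074 0.01 ]
scene tray_stack 0.21 [467. 255.] [0.526 0.441 0.01 ]
```

Case fit: centre (0.562, −0.074), yaw 0.023. Every residual is within about 2 px except one: −4.6 px on the near-left rim corner, which the cover partly hides. The crop confirms that the blue standing tray in the near compartment is the target. Its top edge is 119 mm long, as expected, with its centre at y −0.079. The cover is at about 1.9 rad.

Next I move to a point behind the tray.

jog_arm(motion=[[[0.339, -0.388, 0.06, 0, 0, 0.38, 0], [0.339, -0.388, 0.06, 0, 0, 0.38, 0], [0.339, -0.388, 0.06, 0, 0, 0.38, 0], [0.339, -0.388, 0.06, 0, 0, 0.38, 0], [0.339, -0.388, 0.06, 0, 0, 0.38, 0], [0.339, -0.388, 0.06, 0, 0, 0.38, 0], [0.339, -0.388, 0.06, 0, 0, 0.38, 0], [0.339, -0.388, 0.06, 0, 0, 0.38, 0], [0.339, -0.388, 0.06, 0, 0, 0.38, 0], [0.339, -0.388, 0.06, 0, 0, 0.38, 0]]])

```text
clock: 1.93
position: [0.3738, -0.1794, 0.1787]
ee_rot: [3.141, 0.037, 0.002]
force: [0.9, -1.8, -0.4]
width: 0.501
gripper_force: 0.0
```

jog_arm(motion=[[[0.03, -0.09, 0.03, 0, 0, 0, 0], [0.03, -0.09, 0.03, 0, 0, 0, 0], [0.03, -0.09, 0.03, 0, 0, 0, 0], [0.03, -0.09, 0.03, 0, 0, 0, 0], [0.03, -0.09, 0.03, 0, 0, 0, 0]]])

```text
clock: 2.35
position: [0.4014, -0.0899, 0.1485]
ee_rot: [3.141, 0.041, -0.001]
force: [0.1, -0.4, -0.3]
width: 0.498
gripper_force: 0.0
```

jog_arm(motion=[[[0, -0.004, 0.04, 0, 0, 0, 0], [0, -0.004, 0.075, 0, 0, 0, 0], [0, -0.004, 0.075, 0, 0, 0, 0], [0.008, -0.004, 0.075, 0, 0, 0, 0], [0.015, -0.004, 0.075, 0, 0, 0, 0], [0.02, -0.004, 0.075, 0, 0, 0, 0], [0.02, -0.004, 0.075, 0, 0, 0, 0]]])

```text
clock: 2.93
position: [0.4245, -0.0865, 0.0754]
ee_rot: [3.141, 0.036, 0.008]
force: [0.4, 0.3, -0.3]
width: 0.499
gripper_force: 0.0
```

```bash
python3 - <<'E'
from h import *
a=save("side","s1")[120:265,320:450]
cv2.imwrite("pics/s1c.png",cv2.resize(a[...,::-1],None,fx=4,fy=4,interpolation=cv2.INTER_CUBIC))
E
```

```text
(no output)
```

View pics/s1c.png

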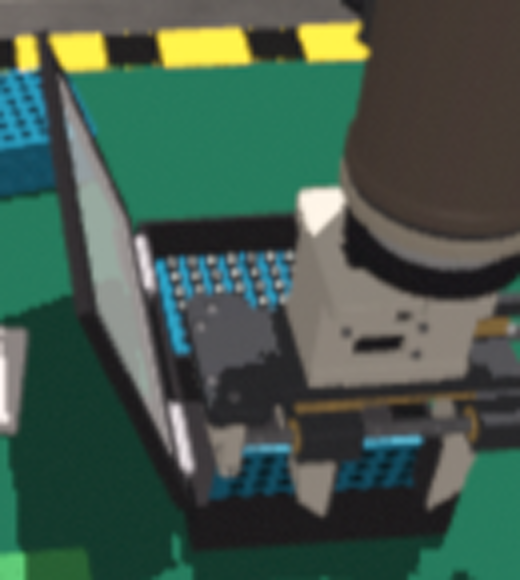

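The crop shows the fingertips in front of the tray near (315,510) and (445,500), with its top edge at about row 440. I'll project the TCP to check this.

```bash
python3 - <<'E'
from h import *
o=observe(); P=o["position"]; Rm=R.from_rotvec(o["ee_rot"]).as_matrix()
for d in([0,0,0],[0,.023,0],[0,-.023,0],[0,.042,0],[0,-.042,0]): print(d,((proj("side",P+Rm@np.array(d))-[320,120])*4).round())
E
```

```text
[0, 0, 0] [367. 494.]
[0, 0.023, 0] [414. 491.]
[0, -0.023, 0] [321. 497.]
[0, 0.042, 0] [451. 488.]
[0, -0.042, 0] [283. 500.]
```

jog_arm(motion=[[[0.004, -0.005, 0, 0, 0, 0, 0], [0.008, -0.005, 0, 0, 0, 0, 0], [0.012, -0.005, 0, 0, 0, 0, 0], [0.016, -0.005, 0, 0, 0, 0, 0], [0.02, -0.005, 0, 0, 0, 0, 0], [0.024, -0.005, 0, 0, 0, 0, 0], [0.028, -0.005, 0, 0, 0, 0, 0], [0.032, -0.005, 0, 0, 0, 0, 0], [0.036, -0.005, 0, 0, 0, 0, 0], [0.04, -0.005, 0, 0, 0, 0, 0]]])

```text
clock: 3.82
position: [0.4615, -0.0801, 0.0735]
ee_rot: [3.141, 0.037, -0.0]
force: [0.2, 0.0, -0.5]
width: 0.502
gripper_force: 0.0
```

jog_arm(motion=[[[0.003, 0, 0, 0, 0, 0, 0], [0.006, 0, 0, 0, 0, 0, 0], [0.009, 0, 0, 0, 0, 0, 0], [0.012, 0, 0, 0, 0, 0, 0], [0.012, 0, 0, 0, 0, 0, 0], [0.012, 0, 0, 0, 0, 0, 0]]])

```text
clock: 4.32
position: [0.4732, -0.0798, 0.0735]
ee_rot: [3.141, 0.037, -0.0]
force: [0.2, -0.1, 0.5]
width: 0.496
gripper_force: 0.0
```

```bash
python3 - <<'E'
from h import *
a=save("side","s2")[120:265,320:450]; b=save("scene","c2")[135:245,220:345]
A=cv2.resize(a,None,fx=3,fy=3); B=cv2.resize(b,None,fx=3,fy=3); C=np.zeros((435,390+375,3),np.uint8);C[:,:390]=A;C[:330,390:]=B
cv2.imwrite("pics/s2c.png",C[...,::-1])
E
```

```text
(no output)
```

View pics/s2c.png

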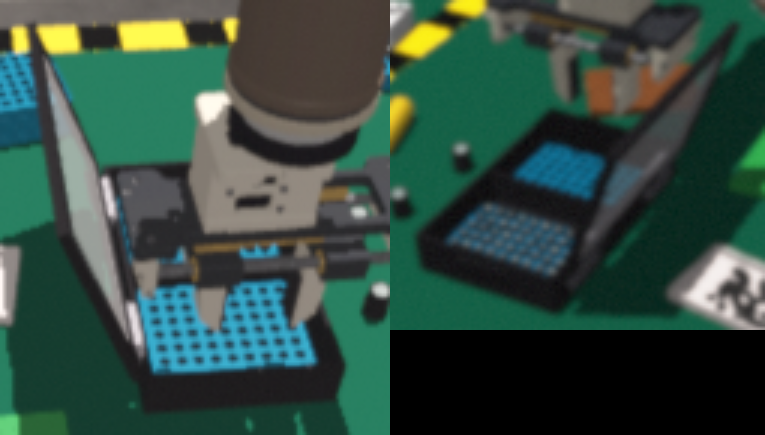

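The crop shows the tray lying flat, face up, in the near compartment at about (230,325), and the filled tray is undisturbed. Next I raise the arm, close the fingers and check the tray from the images.

jog_arm(motion=[[[0, 0, -0.04, 0, 0, 0, 0], [0, 0, -0.08, 0, 0, 0, 0], [0, 0, -0.12, 0, 0, 0, 0], [0, 0, -0.16, 0, 0, 0, 1], [0, 0, -0.2, 0, 0, 0, 1], [0.03, -0.03, -0.21, 0, 0, 0, 1], [0.06, -0.06, -0.21, 0, 0, 0, 1], [0.09, -0.09, -0.21, 0, 0, 0, 1], [0.09, -0.13, -0.21, 0, 0, 0, 1], [0.09, -0.17, -0.21, 0, 0, 0, 1]]])

```text
clock: 5.25
position: [0.5601, 0.0934, 0.283]
ee_rot: [3.141, 0.034, -0.0]
force: [0.8, 0.7, -0.8]
width: 0.042
gripper_force: 0.0
```

jog_arm(motion=[[[0, -0.03, 0, 0, 0, 0, 1], [0, -0.055, 0, 0, 0, 0, 1], [0, -0.055, 0, 0, 0, 0, 1], [0, -0.055, 0, 0, 0, 0, 1]]])

```text
clock: 5.58
position: [0.5571, 0.1489, 0.2832]
ee_rot: [-3.141, -0.043, 0.001]
force: [1.0, -1.4, -0.4]
width: 0.004
gripper_force: 0.0
```

```bash
python3 - <<'E'
from h import *
a=save("side","s3"); b=save("scene","c3"); A=cv2.resize(a[100:265,310:450],None,fx=3,fy=3); B=cv2.resize(b[120:245,220:345],None,fx=3,fy=3); C=np.zeros((495,420+375,3),np.uint8);C[:,:420]=A;C[:375,420:]=B
cv2.imwrite("pics/s3c.png",C[...,::-1]); print(observe()["position"])
p=np.load("case.npy")
for n in("side","scene"):
  get_image(n)
  for q in("empty_tray","filled_tray"):
    for s in silhouettes(q,n)[:3]:
      X=to_plane(n,s["pixel"],.014)[:2]-p[:2]; c,s_=np.cos(p[2]),np.sin(p[2]); ys,xs=np.where(s["mask"])
      print(n,q,round(s["p"],2),np.round(s["pixel"]),"case xy",round(c*X[0]+s_*X[1],3),round(-s_*X[0]+c*X[1],3),cv2.minAreaRect(np.c_[xs,ys].astype(np.float32)))
E
```

```text
[0.5578127  0.14598566 0.28333901]
side empty_tray 0.84 [394. 231.] case xy -0.053 0.0 ((394.4586181640625, 229.2965545654297), (29.184844970703125, 56.079532623291016), 86.633544921875)
side empty_tray 0.84 [426. 305.] case xy -0.24 -0.02 ((427.50006103515625, 303.5000305175781), (48.08325958251953, 55.154327392578125), 45.0)
side empty_tray 0.62 [323. 288.] case xy -0.185 0.169 ((325.2745666503906, 285.5205078125), (54.32144546508789, 44.09090805053711), 84.80557250976562)
side filled_tray 0.97 [385. 198.] case xy 0.052 -0.002 ((384.5309753417969, 194.96463012695312), (23.547725677490234, 52.017860412597656), 86.18592071533203)
scene empty_tray 0.8 [299. 166.] case xy -0.205 -0.036 ((301.7565002441406, 164.96249389648438), (15.771605491638184, 33.7224235534668), 85.76361083984375)
scene empty_tray 0.77 [354. 192.] case xy -0.149 0.178 ((352.4811096191406, 189.56602478027344), (34.47749710083008, 27.472108840942383), 15.94539737701416)
scene empty_tray 0.59 [278. 193.] case xy -0.046 -0.02 ((276.2075500488281, 190.7735595703125), (24.724897384643555, 14.285496711730957), 15.945395469665527)
scene filled_tray 0.75 [259. 218.] case xy 0.072 -0.007 ((260.6260986328125, 214.07440185546875), (36.327796936035156, 14.488505363464355), 16.50436019897461)
```

View pics/s3c.png

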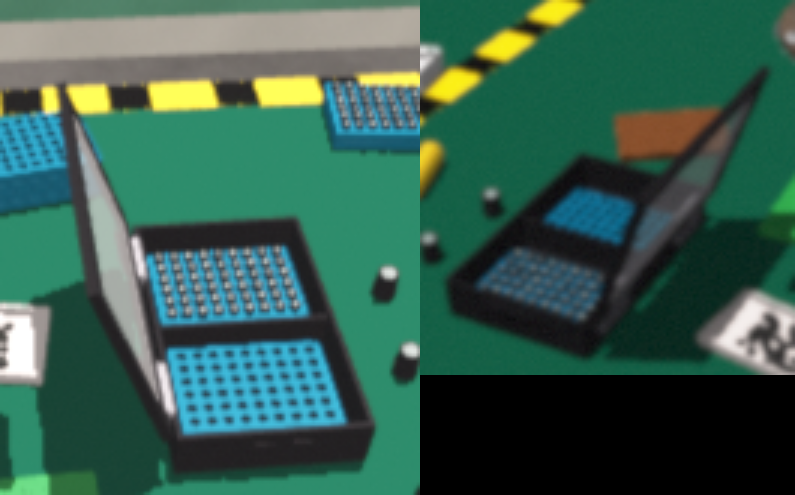

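The tray is flat and centred at case (−0.053, 0.0), and the filled tray is in place. Now the cover: I go down on its outer side.

jog_arm(motion=[[[0, 0, 0.035, 0, 0, 0, 1], [0, 0, 0.07, 0, 0, 0, 1], [0, 0, 0.105, 0, 0, 0, 1], [0, 0, 0.127, 0, 0, 0, 1], [0, 0.015, 0.127, 0, 0, 0, 1], [0, 0.03, 0.127, 0, 0, 0, 1], [0, 0.04, 0.127, 0, 0, 0, 1], [0, 0.05, 0.127, 0, 0, 0, 1]]])

```text
clock: 6.65
position: [0.5592, 0.0961, 0.1567]
ee_rot: [3.141, 0.036, 0.0]
force: [-0.6, 0.8, 0.2]
width: 0.005
gripper_force: 0.0
```

jog_arm(motion=[[[0, 0.01, 0, 0, 0, 0, 1], [0, 0.02, 0, 0, 0, 0, 1], [0, 0.03, 0, 0, 0, 0, 1], [0, 0.04, 0, 0, 0, 0, 1], [0, 0.05, 0, 0, 0, 0, 1], [0, 0.05, 0, 0, 0, 0, 1]]])

```text
clock: 7.15
position: [0.5604, 0.0444, 0.1566]
ee_rot: [3.14, 0.033, 0.0]
force: [0.6, -0.8, 0.3]
width: 0.005
gripper_force: 0.0
```

```bash
python3 - <<'E'
from h import *
a=save("side","s4"); b=save("scene","c4"); A=cv2.resize(a[80:265,300:450],None,fx=2.7,fy=2.7); B=cv2.resize(b[80:245,210:345],None,fx=2.8,fy=2.8); C=np.zeros((500,A.shape[1]+B.shape[1],3),np.uint8);C[:A.shape[0],:A.shape[1]]=A;C[:B.shape[0],A.shape[1]:]=B
cv2.imwrite("pics/s4c.png",C[...,::-1]); print(observe()["force"])
E
```

```text
[0.14763511 1.02362514 0.15551006]
```

View pics/s4c.png

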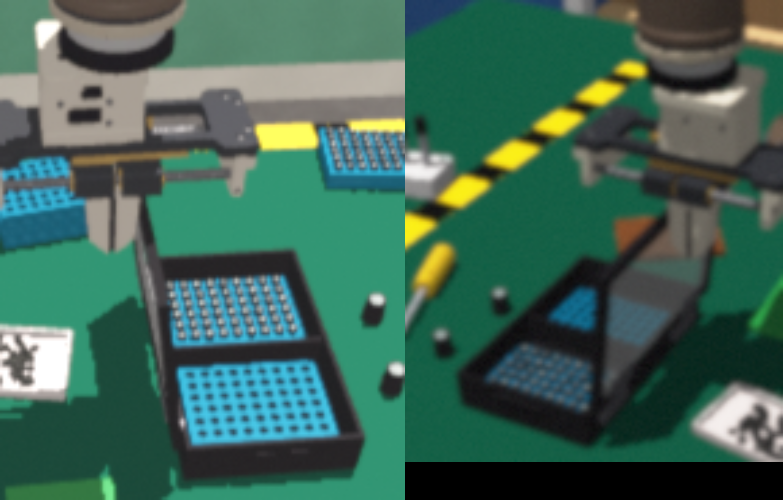

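The crop shows the cover pushed nearly upright, with the closed fingertips against its outer face at about (112,240). The body is clear above the free edge. I keep following the arc.

jog_arm(motion=[[[0, 0.012, 0, 0, 0, 0, 1], [0, 0.025, 0, 0, 0, 0, 1], [0, 0.038, 0.001, 0, 0, 0, 1], [0, 0.051, 0.002, 0, 0, 0, 1], [0, 0.063, 0.003, 0, 0, 0, 1], [0, 0.075, 0.004, 0, 0, 0, 1], [0, 0.0875, 0.007, 0, 0, 0, 1], [0, 0.1, 0.011, 0, 0, 0, 1], [0, 0.112, 0.017, 0, 0, 0, 1], [0, 0.124, 0.024, 0, 0, 0, 1]]])

```text
clock: 8.08
position: [0.5632, -0.0781, 0.132]
ee_rot: [3.141, 0.037, 0.0]
force: [0.5, 0.9, 0.1]
width: 0.002
gripper_force: 0.6
```

jog_arm(motion=[[[0, 0.011, 0.009, 0, 0, 0, 1], [0, 0.022, 0.018, 0, 0, 0, 1], [0, 0.031, 0.03, 0, 0, 0, 1], [0, 0.039, 0.042, 0, 0, 0, 1], [0, 0.044, 0.052, 0, 0, 0, 1], [0, 0.049, 0.062, 0, 0, 0, 1], [0, 0.053, 0.073, 0, 0, 0, 1], [0, 0.055, 0.08, 0, 0, 0, 1], [0, 0.055, 0.083, 0, 0, 0, 1], [0, 0.055, 0.084, 0, 0, 0, 1]]])

```text
clock: 8.92
position: [0.5641, -0.1316, 0.0478]
ee_rot: [-3.141, -0.037, 0.002]
force: [0.2, 0.1, -0.1]
width: 0.004
gripper_force: 0.0
```

jog_arm(motion=[[[0, 0, 0.001, 0, 0, 0, 1], [0, 0, 0.002, 0, 0, 0, 1], [0, 0, 0.003, 0, 0, 0, 1]]])

```text
clock: 9.17
position: [0.5648, -0.1314, 0.0462]
ee_rot: [3.141, 0.038, 0.001]
force: [-5.1, 1.9, 16.0]
width: 0.007
gripper_force: 8.2
```

jog_arm(motion=[[[0, 0, -0.01, 0, 0, 0, 1], [0, 0, -0.04, 0, 0, 0, 1], [0, 0, -0.08, 0, 0, 0, 1], [0, 0, -0.12, 0, 0, 0, 1], [-0.03, 0.03, -0.16, 0, 0, 0, 1], [-0.06, 0.06, -0.16, 0, 0, 0, 1], [-0.09, 0.09, -0.16, 0, 0, 0, 1], [-0.12, 0.13, -0.16, 0, 0, 0, 1], [-0.12, 0.16, -0.16, 0, 0, 0, 1], [-0.12, 0.16, -0.16, 0, 0, 0, 1]]])

```text
clock: 10.0
position: [0.4444, -0.3018, 0.2069]
ee_rot: [3.137, 0.024, -0.0]
force: [0.1, -0.6, 0.1]
width: 0.008
gripper_force: 0.0
```

```bash
python3 - <<'E'
from h import *
p=np.load("case.npy")
def cov(a,x,r,t):
    c,s=np.cos(p[2]),np.sin(p[2]); X=np.array([x,73-r*np.cos(a)+t*np.sin(a),40+r*np.sin(a)+t*np.cos(a)])/1000
    return np.array([p[0]+c*X[0]-s*X[1],p[1]+s*X[0]+c*X[1],X[2]])
ims=[]
for n,(u0,v0,u1,v1) in(("side",(320,140,450,265)),("scene",(220,135,345,245))):
    im=cv2.resize(save(n,n+"5")[v0:v1,u0:u1],None,fx=3,fy=3)
    for a,col in((0,(255,0,0)),(.06,(255,255,0))):
        for x in(114,-114):
            q=((proj(n,cov(a,x,155,8))-[u0,v0])*3).astype(int); cv2.circle(im,tuple(int(v) for v in q),2,col,-1)
    ims.append(im)
H=max(i.shape[0] for i in ims); print(observe()["position"],observe()["force"])
cv2.imwrite("pics/s5c.png",np.hstack([cv2.copyMakeBorder(i,0,H-i.shape[0],0,0,0) for i in ims])[...,::-1])
E
```

```text
[ 0.44691547 -0.29763721  0.20649045] [ 0.14977959 -0.35408491 -0.32409654]
```

View pics/s5c.png

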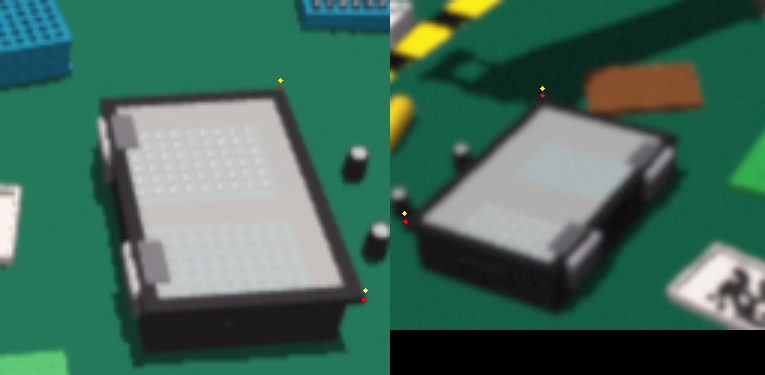

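The cover's corners sit at the red marks for fully shut, at (279,88) and (363,299) in the side crop. Both trays lie flat under the pane and the barrels are in place. I'm handing the job in.

```bash
python3 -c "
from cell import *
print(sign_off())"
```

```text
the job is handed in; nothing more can be done
None
```

The job is handed in: in the last images the empty tray lies flat and face up in its compartment, the cover is pressed fully shut, and the filled tray and the barrels in view look undisturbed; no verdict came back at hand-in.

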